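# Roll a pipe up the loading ramp past the spring pawl and drop the hold-down on it

## Task

Push the yellow-capped pipe up the sloping gutter with your fingertips, never gripping or lifting it, until it has rolled over the yellow spring pawl and the pawl has popped up behind it, so that it lies held between pawl and end stop and cannot roll back. Then push the red-knobbed hold-down arm over so that it comes down and rests on the pipe. Leave the slug, the nut and the tin beside the ramp where they are.

Things in the scene. Friction and masses are not known exactly. Their poses are not given: they have to be found in the camera images.
- ramp: Blue welded loading ramp, bolted to the bench and immovable: base plate 330 x 136 mm, 8 mm thick. Origin: centre of the underside, on the bench. x: level, the uphill direction; y: across the ramp; z: up.
- gutter: Sloping steel gutter on the ramp, fixed, 9 degrees steep, 266 mm long. Origin: on its floor, mid-width, at the low end; x runs uphill along the floor, y across, z square to the floor. Foot lip at x = -6 to 0 mm, 12 mm high; end stop's face at x = 215 mm, 46 mm high, 8 mm thick. 104 mm wide inside; side walls 4 mm thick rise 16 mm above the floor; open above.
- pipe: Loose steel pipe, ends shut with yellow plugs: diameter 60, length 100 mm, about 0.5 kg, smooth, rolls freely at 1 to 3 N. Origin: its centre; y: along its axis, across the gutter. Starts against the foot lip, centre at gutter x = 25, z = 30 mm. Against the end stop its centre is at x = 185 mm; let go there, it rolls back 5 mm onto the raised pawl.
- pawl (a joint): Yellow spring tongue 36 mm wide in mid-floor of the gutter, hinged at its downhill end (gutter x = 115 mm). 0 = up, tip 14 mm above the floor; about 0.35 rad = flush with the floor. The pipe presses it down in rolling over it from below (a few N); once the pipe is past, it springs up by itself and blocks the way back.
- pawl_tip (a point): Middle of the upper edge of the pawl's uphill end; with the pawl up at gutter x = 155 mm, z = 14 mm.
- hold_down (a joint): Dark steel arm behind the end stop, with a black rubber cross roller 67 mm and a red knob 105 mm from its hinge. 0 = open, leaning 23 degrees uphill past upright; grows as it swings downhill over the stop (0.40 = upright). Past upright it falls slowly by its weight (0.16 kg, damped) and reads about 2.1 resting on a pipe at the stop, 2.45 with none. Under 2 N at the knob moves it.
- knob (a point): Centre of the red ball knob (diameter 22 mm) at the free end of the hold-down arm; the bar below it is 16 mm wide across the ramp and 8 mm thick.
- hold_down_hinge (a point): Middle of the hold-down arm's hinge axis, which runs across the ramp: gutter x = 245 mm, z = 67 mm. Its two lugs reach 78 mm above the gutter floor.
- round_slug: Bystander: turned steel slug standing on the bench, diameter 35 mm, 26 mm high. Origin: centre of the underside.
- nut_1: Bystander: steel hexagon nut lying on the bench, 27 x 24 x 13 mm. Origin: centre of the underside.
- tip_tin: Bystander: dark flat tin, shut, 78 x 114 x 37 mm, on the bench. Origin: centre of the underside.
Things that resemble listed ones, but are neither listed nor needed, are in the scene too. What is shaped like the pipe but turquoise is not meant.

How it is judged (in metres and radians):
On the way, in this order (a step that is already met when the one before it is completed fails the run):
1. the pipe lies between the raised pawl and the end stop, the hold-down still open (x of pipe in the frame of gutter between 0.175 and 0.19 m and z of pipe in the frame of gutter below 0.034 m and value of joint pawl below 0.06 rad and angle between the y axis of pipe and the y axis of gutter, either way round below 0.1 rad and value of joint hold_down below 0.6 rad), for 0.2 s.
2. the hold-down arm has come down on the pipe (x of pipe in the frame of gutter between 0.175 and 0.19 m and z of pipe in the frame of gutter below 0.034 m and value of joint pawl below 0.06 rad and angle between the y axis of pipe and the y axis of gutter, either way round below 0.1 rad and value of joint hold_down between 1.95 and 2.3 rad), for 0.2 s.
At the end, for the whole second after the job is handed in: The pipe is at rest on the gutter floor square across the gutter, its centre 175 to 190 mm up the gutter (between the pawl and the end stop), the pawl is up (under 0.06 rad) and the hold-down arm rests on the pipe (joint 1.95 to 2.3 rad, still) (all of step 2 and linear speed of pipe below 0.02 m/s and velocity of joint hold_down between -0.1 and 0.1 rad/s); the robot touches nothing.
It fails at once if the pipe is lifted more than 12 mm off the gutter floor (z of pipe in the frame of gutter above 0.042 m).
It fails at once if the pipe is gripped or shoved with more than 60 N (contact force between the fingers and pipe above 60 N).
It fails at once if the slug is moved more than 20 mm (distance of round_slug from where it was at the start of the episode above 0.02 m).
It fails at once if the nut is moved more than 20 mm (distance of nut_1 from where it was at the start of the episode above 0.02 m).
It fails at once if the tin is moved more than 20 mm (distance of tip_tin from where it was at the start of the episode above 0.02 m).
It also fails if it takes over 58 s, if anything falls off the work surface, if the arm or the gripper's body presses on something with over 40 N, if the wrist force passes 120 N, or if a joint passes its speed limit or range.

## Robot

A 7-joint arm with a two-finger parallel gripper is mounted at the origin on the work surface; the furniture and walls round the work are solid. World frame = base frame: x ahead of the robot, y to its left, z up, the work surface at z = 0. Lengths are in mm, angles in rad, forces in N, time in s.
With the tool pointing down it reaches from about 425 to 825 mm from the base axis. Payload 3.6 kg.
Tool frame: the origin (TCP) lies at the centre of the arm's flange, where the gripper is bolted on; the fingertips stand 186 mm ahead of it and the grasp point (between the pads) lies 167 mm ahead of it; z points along the fingers, y is the line along which they close (so a half turn about z gives the same grasp; the last joint's range is limited). The gripper opens to 93 mm and grips with 3 to 60 N. Pads are 15 mm wide; open, the fingers measure 128 mm over their backs; the gripper's body (75 mm by 188 mm) begins 65 mm behind the grasp point.
Start: joints at [-1.331, 0.615, -0.013, 1.423, 0.008, 1.103, -0.04], TCP at [170.719, 627.161, 404.74] pointing down, gripper open.
Joint ranges: [-3.12, 3.12], [-0.3, 2.06], [-1.34, 1.32], [0.26, 2.42], [-1.36, 4.5], [0.01, 1.98], [-2.84, 2.84]. Speed limits (rad/s): [2.79, 2.79, 3.14, 3.14, 3.14, 3.14, 3.14].

## Interface

Orientations are given as a 3x3 rotation matrix whose columns are the frame's x, y, z axes.
In Python, from cell import ctrl gives the robot as it stands.
- The arm moves only by the shell command python3 -m pendant 'ROWS' [FORCE]. ROWS is JSON, one flat list of numbers, 5 for each row, row after row: the shift along the tool's x, y, z in mm, then the turn about the tool's z in degrees, then the gripper's target within -1 to 1 (shut at 1, half-way at 0, fully open at -1). In form: [x, y, z, roll, claw, x, y, z, roll, claw, ...]. A call has 1 to 8 rows; each row shifts and turns the commanded pose from where the row before left it, along the tool's axes as they then stand; what a row does not reach is not made up. A row lasts 1/12 s, in which the tool goes at most 41.7 mm and 7.16 degrees, less where a joint would pass 70% of its speed; a pose out of reach is approached as far as the arm can. A call is refused whole if a number of a shift passes 41.7 or a number of a turn 7.16, either way. A call with a gripper value outside its range is refused whole. The fingers move at their own pace and stop on an object; FORCE is the grip in N (left out, the last holds). Time passes only in rows, so rows that do not move let the fingers close. It gives the time, the measured TCP pose, the force, the opening and the grip force at its end, in the units of the state.
- ctrl.state(): the state, without advancing time (a new reading comes with each control period).
- ctrl.snapshot(name): name is "side" or "top"; returns a dict with "color" (384x512x3 uint8, red, green, blue), "K" (3x3 intrinsics, pixels), "extrinsics" (4x4, takes a point from camera to world coordinates). Camera axes: x right, y up, looking along -z (the intrinsics and any distortion apply to the point x, -y, -z); pixel columns grow to the right and rows downward; lengths in mm; the calibration is good to about 2 mm. A picture is of the moment at which its call begins. There is no depth.
- ctrl.finish_job(): hands the job in; it is judged then, once.
Trained networks look in a picture, given as the dict that the camera call returned (one of the last four; its "shot" number tells which), for a name from the list of things; names that differ only in an ending like _2 or _b are one class to them, and where a whole thing is asked for, a point or a joint stands for the part that bears it (a point fixed in the world has none). Each returns a list of dicts, best first, with "conf" (0 to 1); they miss things now and then, are a little off and sometimes report something else, mostly with a low value. They report only what shows in the picture. A call takes as long as a camera call. They do not tell look-alikes from the thing itself.
- ctrl.spot_in(target, picture): "point" ([x, y, z] in mm, in world coordinates, good to about 4 mm: the middle of the surface that is visible of it).
- ctrl.place_of(target, picture): "point" ([x, y, z] in mm, in world coordinates, good to about 4 mm: a listed point, or the origin of a listed thing).
The state is a dict: "time": time; "joints": joint angles; "dq": joint speeds; "joint_torque": joint torques, N m; "ee_pos": TCP position; "ee_rot": TCP orientation; "contact_force": force on the tool from outside, world axes, zero at the start; "ft_torque": the same for the moment, N m; "grip_width": finger opening in mm; "grasp_force": force on a finger pad.
Only numpy, scipy, OpenCV 4.12 (cv2) and the standard library are available. Lean on these libraries where they do the work, as an engineer would, in place of code of your own. Each camera call takes 0.05 s, during which the arm holds its last target. There are 200 camera calls.

## Working session

There is one attempt and no reset: what is moved stays moved. The work goes in short steps, Python scripts to look and compute and a shell command to move; the robot and the scene stay as the last step left them, time stands still between calls to the robot, and variables do not carry over. Pictures are saved under pics/ and viewed, at most 10 in all, crops included, and the job is handed in when it is done.

```bash
mkdir -p pics; ls
python3 - <<'E'
from cell import ctrl
import cv2,numpy as np
s=ctrl.state()
print(s['time'],s['ee_pos'],np.round(s['ee_rot'],3).tolist(),s['grip_width'])
for n in('side','top'):
    p=ctrl.snapshot(n); cv2.imwrite(f'pics/{n}0.png',cv2.cvtColor(p['color'],cv2.COLOR_RGB2BGR))
    print(n,np.round(p['K'],1).tolist(),np.round(p['extrinsics'],3).tolist(),p.keys())
    for t in('ramp','gutter','pipe','pawl_tip','knob','hold_down_hinge','round_slug','nut_1','tip_tin'):
        print(t,[(np.round(d['point']).tolist(),round(d['conf'],2)) for d in ctrl.place_of(t,p)][:3])
E
```

```text
pics
0.0 [170.62736417 626.8842505  403.59594275] [[-0.965, 0.263, -0.001], [0.263, 0.965, -0.002], [-0.0, -0.003, -1.0]] 92.69477020277533
side [[471.2, 0.0, 259.6], [0.0, 471.2, 195.5], [0.0, 0.0, 1.0]] [[0.999, -0.012, 0.03, 554.203], [0.029, 0.695, -0.718, -682.541], [-0.012, 0.719, 0.695, 797.591], [0.0, 0.0, 0.0, 1.0]] dict_keys(['color', 'K', 'extrinsics', 'shot'])
ramp [([525.0, 45.0, 4.0], 0.96)]
gutter [([474.0, -63.0, 30.0], 0.56), ([618.0, -6.0, -3.0], 0.33)]
pipe [([477.0, -49.0, 62.0], 0.88), ([406.0, -216.0, 31.0], 0.87), ([568.0, -220.0, 30.0], 0.62)]
pawl_tip [([537.0, 76.0, 70.0], 0.54)]
knob [([589.0, 182.0, 230.0], 0.88)]
hold_down_hinge [([574.0, 148.0, 131.0], 0.64)]
round_slug [([619.0, -4.0, -1.0], 0.69)]
nut_1 [([391.0, 14.0, -1.0], 0.61), ([478.0, -48.0, 62.0], 0.33)]
tip_tin [([410.0, 189.0, -1.0], 0.77)]
top [[351.3, 0.0, 255.4], [0.0, 351.3, 189.0], [0.0, 0.0, 1.0]] [[0.023, 0.997, -0.075, 436.697], [-1.0, 0.024, 0.012, 6.719], [0.014, 0.075, 0.997, 1019.728], [0.0, 0.0, 0.0, 1.0]] dict_keys(['color', 'K', 'extrinsics', 'shot'])
ramp [([527.0, 47.0, 1.0], 0.86)]
gutter [([590.0, 182.0, 231.0], 0.27)]
pipe [([480.0, -47.0, 64.0], 0.68), ([569.0, -222.0, 31.0], 0.6), ([407.0, -215.0, 33.0], 0.56)]
pawl_tip []
knob [([590.0, 178.0, 229.0], 0.65)]
hold_down_hinge [([570.0, 144.0, 133.0], 0.94)]
round_slug [([625.0, -3.0, 1.0], 0.71), ([534.0, 72.0, 64.0], 0.35)]
nut_1 [([395.0, 15.0, -2.0], 0.46)]
tip_tin [([526.0, 48.0, -4.0], 0.6)]
```

View pics/side0.png

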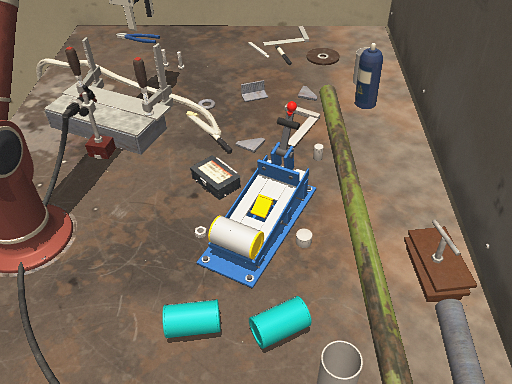

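View pics/top0.png

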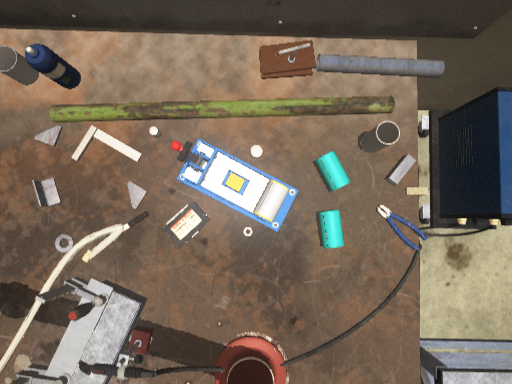

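The yellow-capped pipe on the ramp is at (237,236) in side and (271,200) in top. The look-alikes are the turquoise pipes at (191,318) and (280,322) in side, (330,228) and (332,171) in top, plus the grey tube at (341,360) and the grey pipe by the wall. The red knob is at (292,106) and the pawl at (262,207). I choose the white pipe with yellow plugs. Next I'll fit the gutter frame and check it with an overlay on one crop.

```bash
cat > h.py <<'E'
import numpy as np,cv2,json
from cell import ctrl
def proj(P,p):
    E=np.linalg.inv(p['extrinsics']); c=(E[:3,:3]@np.atleast_2d(P).T).T+E[:3,3]
    q=np.c_[c[:,0]/-c[:,2],-c[:,1]/-c[:,2]]; return q*p['K'][0,0]+p['K'][:2,2]
S,C=np.sin(np.radians(9)),np.cos(np.radians(9))
def R(yaw): c,s=np.cos(yaw),np.sin(yaw); return np.array([[c,-s,0],[s,c,0],[0,0,1]])@np.array([[C,0,-S],[0,1,0],[S,0,C]])
def g2w(f,g): return np.atleast_2d(g)@R(f[0]).T+f[1:4]
def w2g(f,w): return (np.atleast_2d(w)-f[1:4])@R(f[0])
def frame(): return np.array(json.load(open('f.json')))
E
python3 - <<'E'
from h import *
from scipy.optimize import least_squares
k=np.array([245,0,67])+105*np.array([np.sin(.4+np.radians(9)),0,np.cos(.4+np.radians(9))])
G={'pipe':[25,0,30],'hold_down_hinge':[245,0,67],'knob':k,'pawl_tip':[155,0,14]}
A=[];B=[];
for i in range(3):
  for n in('side','top'):
    p=ctrl.snapshot(n)
    for t in G:
      d=[x for x in ctrl.place_of(t,p) if x['conf']>.4 and x['point'][1]>-150]
      if d: A.append(G[t]);B.append(d[0]['point']); print(n,t,np.round(d[0]['point'],1))
    if n=='side': ps=p
A=np.array(A);B=np.array(B)
r=least_squares(lambda f:(g2w(f,A)-B).ravel(),[1.12,470,-65,28],loss='soft_l1',x_scale=[.01,1,1,1])
f=r.x; print(f,np.degrees(f[0]));json.dump(f.tolist(),open('f.json','w'))
print(np.round(r.fun.reshape(-1,3),1).tolist())
a=np.linspace(0,2*np.pi,40)
for p,n,(x0,x1,y0,y1) in((ps,'s',(190,330,80,290)),(p,'t',(160,310,120,240))):
  z=5 if n=='t' else 2.8
  im=cv2.resize(cv2.cvtColor(p['color'],cv2.COLOR_RGB2BGR)[y0:y1,x0:x1],None,fx=z,fy=z)
  def line(g,c):
    q=((proj(g2w(f,g),p)-[x0,y0]+.5)*z).astype(int); cv2.polylines(im,[q],False,c,1)
  for y in(-50,50): line(np.c_[25+30*np.cos(a),0*a+y,30+30*np.sin(a)],(255,0,255))
  line([[0,-52,0],[215,-52,0],[215,52,0],[0,52,0],[0,-52,0]],(0,255,0))
  line([[215,-52,46],[215,52,46]],(0,255,0))
  line([[155,-18,14],[155,18,14],[115,18,0],[115,-18,0],[155,-18,14]],(0,0,255))
  line([[245,0,67],k],(255,255,0))
  cv2.imwrite(f'pics/ov_{n}.png',im)
  if n=='s': I=im
  else: J=im
J=J[:588]; h=max(I.shape[0],J.shape[0]);out=np.zeros((h,I.shape[1]+J.shape[1],3),np.uint8);out[:I.shape[0],:I.shape[1]]=I;out[:J.shape[0],I.shape[1]:]=J
out=cv2.resize(out,(800,int(h*800/out.shape[1])));cv2.imwrite('pics/ov.png',out);print(out.shape)
E
```

```text
side pipe [474.9 -49.1  61.7]
side hold_down_hinge [574.6 144.4 129.3]
side knob [589.2 182.5 229. ]
side pawl_tip [540.7  76.5  63.2]
top pipe [482.8 -44.7  63.4]
top hold_down_hinge [569.8 143.8 135.5]
top knob [588.5 178.3 228.3]
top pawl_tip [534.1  74.7  67.1]
side pipe [477.3 -47.1  60.9]
side hold_down_hinge [577.4 146.2 132.4]
side knob [587.7 182.1 229.1]
side pawl_tip [541.7  73.1  65. ]
top pipe [479.8 -46.2  59.9]
top knob [589.  177.8 228.8]
top pawl_tip [535.   73.3  64. ]
side pipe [472.6 -47.6  61.9]
side hold_down_hinge [576.7 144.2 131. ]
side pawl_tip [540.2  73.8  65.9]
top pipe [480.2 -44.1  62.7]
top hold_down_hinge [571.4 144.3 134.7]
top knob [589.2 179.  230.8]
[  1.11938586 470.574377   -63.62179963  27.80187117] 64.13608568075671
[[4.4, 3.5, -0.4], [-3.0, 0.3, 3.0], [0.2, -1.0, 0.0], [-4.3, -4.3, 2.7], [-3.5, -0.9, -2.1], [1.8, 0.9, -3.2], [0.9, 3.2, 0.7], [2.3, -2.5, -1.2], [2.0, 1.5, 0.4], [-5.8, -1.5, -0.1], [1.7, -0.6, -0.1], [-5.3, -0.9, 0.9], [-0.5, 0.6, 1.4], [0.4, 3.7, 0.2], [1.4, -1.1, 1.9], [6.7, 2.0, -0.6], [-5.1, 0.5, 1.3], [-3.8, -1.6, -0.0], [-0.9, -1.5, -1.4], [0.2, 0.4, -2.4], [0.2, 2.5, -1.8]]
(411, 800, 3)
```

View pics/ov.png

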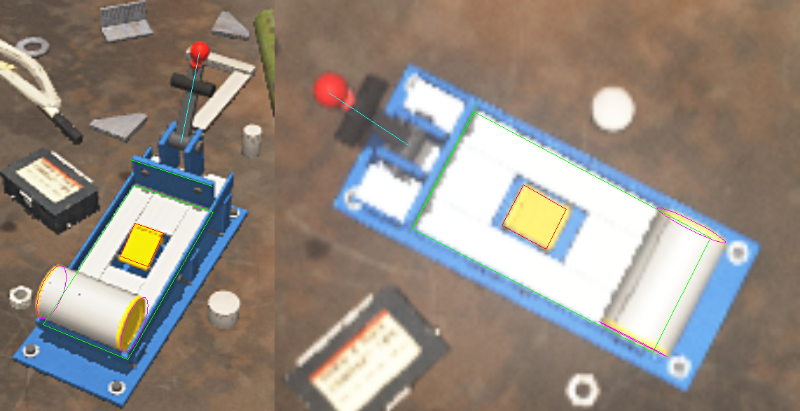

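The overlay matches in both crops. The pipe outline sits on the yellow-capped pipe (side crop ~(90,305), top crop ~(665,280)). The pawl (525,217) and knob (330,92) fit too. I'll turn the tool square to the gutter now.

```bash
python3 -m pendant '[0,0,0,7.16,0,0,0,0,7.16,0,0,0,0,7.16,0,0,0,0,7.16,0,0,0,0,7.16,0,0,0,0,7.16,0,0,0,0,7.16,0,0,0,0,7.16,0]' 10
python3 -m pendant '[0,0,0,7.16,0,0,0,0,7.16,0,0,0,0,7.16,0,0,0,0,7.16,0,0,0,0,7.16,0,0,0,0,7.16,0,0,0,0,0.4,0]'
cat >> h.py <<'E'
def where():
    s=ctrl.state(); f=frame(); r=s['ee_rot']; tip=s['ee_pos']+186*r[:,2]
    u=np.array([np.cos(f[0]),np.sin(f[0]),0]); v=np.array([-u[1],u[0],0]); d=tip-f[1:4]
    print('t',round(s['time'],2),'tip level: up %.1f across %.1f z %.1f'%(d@u,d@v,tip[2]),'gutter',np.round(w2g(f,tip)[0],1),
     'yawerr',round(np.degrees(np.arctan2(r[:,0]@v,r[:,0]@u)),2),'F u %.1f v %.1f z %.1f'%(s['contact_force']@u,s['contact_force']@v,s['contact_force'][2]),'w',round(s['grip_width'],1),'j',np.round(s['joints'],2).tolist())
E
python3 -c "
from h import *
where()
f=frame()
for w in ([450,250],): d=np.array(w)-f[1:3]; c,s=np.cos(f[0]),np.sin(f[0]); print(d@[c,s],d@[-s,c])"
```

```text
time: 3.17
ee_pos: [170.6, 627.2, 404.8]
ee_rot: [[-0.295, 0.956, -0.0], [0.956, 0.295, 0.0], [0.0, -0.0, -1.0]]
contact_force: [-0.7, -0.3, -1.0]
grip_width: 47.5
grasp_force: 0.0
time: 3.75
ee_pos: [170.3, 627.3, 404.6]
ee_rot: [[0.438, 0.899, 0.0], [0.899, -0.438, -0.0], [-0.0, 0.0, -1.0]]
contact_force: [-0.0, 0.1, -0.5]
grip_width: 46.7
grasp_force: 0.0
t 3.75 tip level: up 490.7 across 571.6 z 218.6 gutter [514.5 571.6 111.7] yawerr -0.11 F u 0.0 v 0.0 z -0.5 w 46.7 j [-1.59, 0.65, 0.46, 1.43, -0.3, 1.13, -1.54]
273.231885728941 155.3263493916584
```

```bash
python3 -m pendant '[-18,34.7,0,0,0,-18,34.7,0,0,0,-18,34.7,0,0,0,-18,34.7,0,0,0,-18,34.7,0,0,0,-18,34.7,0,0,0,-18,34.7,0,0,0,-18,34.7,0,0,0]' >/dev/null
python3 -m pendant '[-18,34.7,0,0,0,-18,34.7,0,0,0,-18,34.7,0,0,0,-18,34.7,0,0,0,-33,17.2,0,0,0,-33,17.2,0,0,0,-33,17.2,0,0,0,-33,17.2,0,0,0]' >/dev/null
python3 -c "from h import *;where()"
```

```text
t 5.08 tip level: up 141.2 across 85.2 z 219.0 gutter [169.4  85.2 166.8] yawerr 0.2 F u -0.4 v -0.3 z 0.2 w 46.8 j [-0.65, 0.37, 0.53, 1.94, -0.24, 0.89, -0.45]
```

```bash
python3 -m pendant '[-35,17,0,0,0,-35,17,0,0,0,-35,17,0,0,0,-35,17,0,0,0,-35,17,0,0,0,0,0,0,0,0,0,0,0,0,0]' >/dev/null
python3 -c "from h import *;where()"
```

```text
t 5.67 tip level: up -34.9 across -0.0 z 219.2 gutter [ -4.5  -0.  194.5] yawerr -0.22 F u 0.5 v 0.1 z -0.1 w 46.7 j [-0.25, 0.37, 0.57, 1.95, -0.25, 0.89, -0.02]
```

```bash
python3 -m pendant '[0,0,40,0,0,0,0,40,0,0,0,0,40,0,0,0,0,40,0,0,0,0,7,0,0,0,0,0,0,0]' >/dev/null
python3 -c "from h import *;where()"
python3 -m pendant '[3,0,0,0,0,3,0,0,0,0,3,0,0,0,0,3,0,0,0,0,3,0,0,0,0,0,0,0,0,0]' >/dev/null
python3 - <<'E'
from h import *;where()
o=[]
for n in('side','top'):
  p=ctrl.snapshot(n); print(n,[np.round(w2g(frame(),d['point'])[0],1) for d in ctrl.place_of('pipe',p) if d['point'][1]>-150])
  x,y=((170,110) if n=='side' else (160,120)); o.append(cv2.resize(p['color'][y:y+180,x:x+160],None,fx=2.5,fy=2.5))
cv2.imwrite('pics/c1.png',cv2.cvtColor(np.hstack(o),cv2.COLOR_RGB2BGR))
E
```

```text
t 6.17 tip level: up -31.1 across 3.1 z 50.0 gutter [-27.2   3.1  26.8] yawerr 0.19 F u 0.3 v -0.4 z -0.6 w 46.6 j [-0.09, 0.63, 0.36, 2.12, -0.48, 0.47, 0.19]
t 6.67 tip level: up -16.6 across 0.4 z 52.6 gutter [-12.5   0.4  27.1] yawerr 0.05 F u -0.9 v -0.9 z 0.3 w 46.4 j [-0.13, 0.63, 0.37, 2.11, -0.49, 0.48, 0.16]
side [array([25.4,  4.1, 33. ]), array([247.8,  -3. ,  64.7])]
top [array([27.8, -4.1, 29.5])]
```

View pics/c1.png

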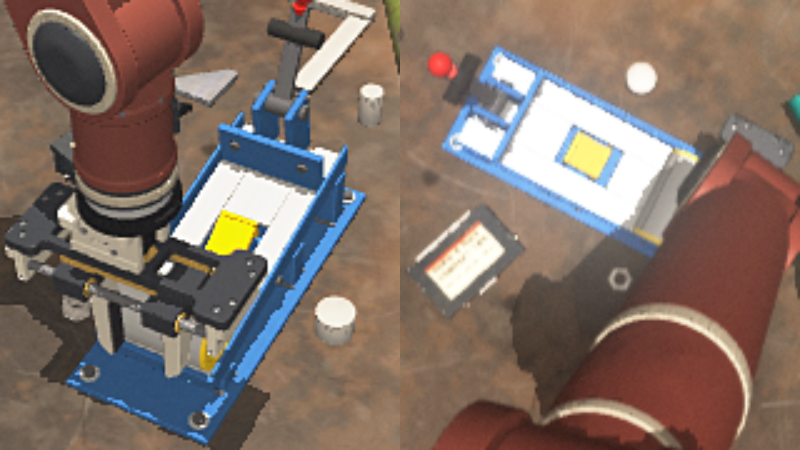

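The crops show the fingertips just behind the pipe at its lower side (side crop 110–210, 340), straddling its middle and clear of the ramp walls. I'll start pushing along the slope.

```bash
python3 -m pendant '[4,0,-0.6,0,0,4,0,-0.6,0,0,4,0,-0.6,0,0,4,0,-0.6,0,0,4,0,-0.6,0,0,4,0,-0.6,0,0,4,0,-0.6,0,0,4,0,-0.6,0,0]' >/dev/null
python3 - <<'E'
from h import *;where()
for n in('side','top'):
  p=ctrl.snapshot(n); print(n,[np.round(w2g(frame(),d['point'])[0],1) for d in ctrl.place_of('pipe',p) if d['point'][1]>-150])
E
```

```text
t 7.53 tip level: up 15.2 across 1.0 z 56.6 gutter [19.5  1.  26.1] yawerr -0.0 F u -2.3 v 0.0 z 1.3 w 46.2 j [-0.2, 0.64, 0.39, 2.08, -0.49, 0.51, 0.1]
side [array([57.8,  2.3, 30.2])]
top [array([63.4,  0.7, 30.8])]
```

```bash
python3 -m pendant '[4,0,-0.7,0,0,4,0,-0.7,0,0,4,0,-0.7,0,0,4,0,-0.7,0,0,4,0,-0.7,0,0,4,0,-0.7,0,0,4,0,-0.7,0,0,4,0,-0.7,0,0]' >/dev/null
python3 -c "from h import *;where()"
python3 -m pendant '[4,0,-0.7,0,0,4,0,-0.7,0,0,4,0,-0.7,0,0,4,0,-0.7,0,0,4,0,-0.7,0,0,4,0,-0.7,0,0,4,0,-0.7,0,0,4,0,-0.7,0,0]' >/dev/null
python3 -c "from h import *;where()"
python3 -m pendant '[4,0,-0.7,0,0,4,0,-0.7,0,0,4,0,-0.7,0,0,4,0,-0.7,0,0,4,0,-0.7,0,0,4,0,-0.7,0,0,0,0,0,0,0]' >/dev/null
python3 - <<'E'
from h import *;where()
for n in('side','top'):
  p=ctrl.snapshot(n); print(n,[np.round(w2g(frame(),d['point'])[0],1) for d in ctrl.place_of('pipe',p) if d['point'][1]>-150])
E
```

```text
t 8.4 tip level: up 47.2 across 1.0 z 62.2 gutter [52.   1.  26.6] yawerr -0.0 F u -2.3 v 1.1 z 0.6 w 46.5 j [-0.28, 0.64, 0.41, 2.05, -0.48, 0.55, 0.03]
t 9.07 tip level: up 78.2 across 1.0 z 67.8 gutter [83.5  1.  27.3] yawerr -0.03 F u -4.5 v -0.6 z 1.5 w 46.6 j [-0.34, 0.65, 0.44, 2.01, -0.48, 0.58, -0.03]
t 9.65 tip level: up 104.8 across 1.1 z 72.0 gutter [110.4   1.1  27.2] yawerr 0.09 F u -1.5 v 0.6 z 1.0 w 46.3 j [-0.39, 0.65, 0.45, 1.97, -0.48, 0.61, -0.08]
side [array([150.1,   2.2,  27.3])]
top []
```

```bash
python3 -m pendant '[3,0,-0.5,0,0,3,0,-0.5,0,0,3,0,-0.5,0,0,3,0,-0.5,0,0,3,0,-0.5,0,0,3,0,-0.5,0,0,3,0,-0.5,0,0,3,0,-0.5,0,0]' >/dev/null
python3 -c "from h import *;where()"
python3 -m pendant '[1.5,0,-0.2,0,0,1.5,0,-0.2,0,0,1.5,0,-0.2,0,0,1.5,0,-0.2,0,0]' >/dev/null
python3 - <<'E'
from h import *;where()
for n in('side','top'):
  p=ctrl.snapshot(n); print(n,[np.round(w2g(frame(),d['point'])[0],1) for d in ctrl.place_of('pipe',p) if d['point'][1]>-150])
E
```

```text
t 10.52 tip level: up 127.4 across 1.0 z 76.0 gutter [133.4   1.   27.7] yawerr 0.01 F u -1.6 v 0.2 z 0.5 w 46.5 j [-0.44, 0.66, 0.46, 1.94, -0.47, 0.65, -0.13]
t 10.85 tip level: up 133.0 across 1.1 z 76.7 gutter [139.    1.1  27.5] yawerr -0.0 F u -0.5 v 0.7 z -0.3 w 46.5 j [-0.44, 0.67, 0.46, 1.93, -0.47, 0.65, -0.14]
side [array([176. ,   3.5,  27. ])]
top []
```

```bash
for i in 1; do python3 -m pendant '[1,0,-0.1,0,0,1,0,-0.1,0,0,1,0,-0.1,0,0,0,0,0,0,0]' >/dev/null
python3 -c "from h import *;where()"
python3 -m pendant '[1,0,-0.1,0,0,1,0,-0.1,0,0,0,0,0,0,0]' >/dev/null; done
python3 - <<'E'
from h import *;where()
o=[]
for n in('side','top'):
  p=ctrl.snapshot(n); print(n,[np.round(w2g(frame(),d['point'])[0],1) for d in ctrl.place_of('pipe',p) if d['point'][1]>-150])
  x,y=((190,80) if n=='side' else (150,100)); o.append(cv2.resize(p['color'][y:y+180,x:x+160],None,fx=2.5,fy=2.5))
cv2.imwrite('pics/c2.png',cv2.cvtColor(np.hstack(o),cv2.COLOR_RGB2BGR))
E
```

```text
t 11.38 tip level: up 135.4 across 1.0 z 77.0 gutter [141.4   1.   27.5] yawerr -0.01 F u -1.6 v -1.1 z -0.3 w 46.6 j [-0.45, 0.67, 0.46, 1.93, -0.47, 0.66, -0.14]
t 11.63 tip level: up 137.4 across 0.9 z 77.3 gutter [143.5   0.9  27.4] yawerr -0.02 F u -2.7 v -0.5 z 2.5 w 46.4 j [-0.45, 0.67, 0.46, 1.92, -0.47, 0.66, -0.15]
side [array([182.2,   3. ,  30.7]), array([298.7,   2.4, 159. ])]
top []
```

View pics/c2.png

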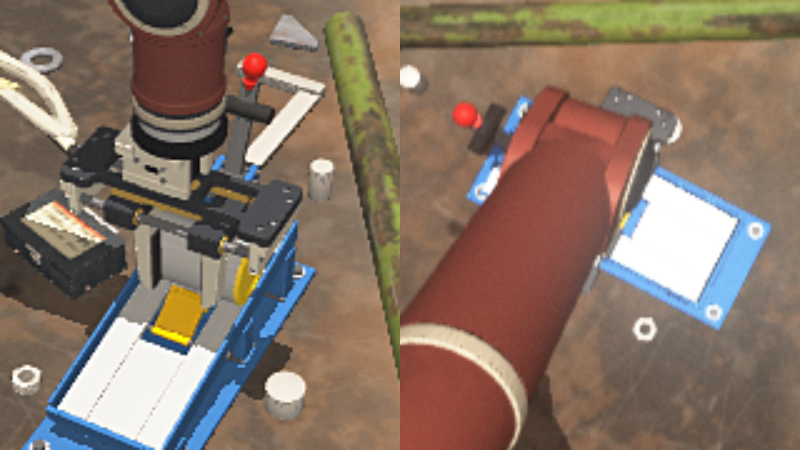

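The pipe is nearly at the stop at about (200,260) in the left crop, with the pawl visible behind it at (180,310). I'll push on in small steps until the force shows contact with the stop.

```bash
python3 -m pendant '[0.7,0,-0.1,0,0,0.7,0,-0.1,0,0,0,0,0,0,0]' >/dev/null
python3 -c "from h import *;where()"
python3 -m pendant '[0.7,0,-0.1,0,0,0.7,0,-0.1,0,0,0,0,0,0,0]' >/dev/null
python3 -c "from h import *;where()"
```

```text
t 12.08 tip level: up 139.5 across 1.0 z 77.5 gutter [145.5   1.   27.2] yawerr 0.01 F u -1.0 v 0.2 z 0.6 w 46.7 j [-0.46, 0.67, 0.46, 1.92, -0.47, 0.66, -0.15]
t 12.33 tip level: up 140.5 across 1.0 z 77.6 gutter [146.5   1.   27.3] yawerr -0.01 F u -2.6 v 0.0 z 0.7 w 46.8 j [-0.46, 0.67, 0.47, 1.92, -0.47, 0.66, -0.15]
```

```bash
python3 -m pendant '[0.7,0,-0.1,0,0,0.7,0,-0.1,0,0,0,0,0,0,0]' >/dev/null
python3 -c "from h import *;where()"
python3 -m pendant '[0.7,0,-0.1,0,0,0,0,0,0,0]' >/dev/null
python3 - <<'E'
from h import *;where()
p=ctrl.snapshot('side'); print([np.round(w2g(frame(),d['point'])[0],1) for d in ctrl.place_of('pipe',p) if d['point'][1]>-150],[np.round(w2g(frame(),d['point'])[0],1) for d in ctrl.place_of('pawl_tip',p)])
E
```

```text
t 12.58 tip level: up 140.6 across 1.1 z 77.7 gutter [146.7   1.1  27.3] yawerr -0.07 F u -4.5 v 1.1 z 1.0 w 46.4 j [-0.46, 0.67, 0.47, 1.92, -0.47, 0.66, -0.16]
t 12.75 tip level: up 140.7 across 1.1 z 77.7 gutter [146.7   1.1  27.3] yawerr -0.1 F u -5.6 v 0.4 z 2.1 w 46.7 j [-0.46, 0.67, 0.47, 1.92, -0.47, 0.67, -0.16]
[array([185.5,   3.4,  31.2]), array([159.2,  -0.8,  12.4])] [array([154.7,   0.7,  13.5]), array([301.6,   1.9, 158.9]), array([184.1,   4.6,  30.6])]
```

The tip has stopped advancing while the force rises, so the pipe is at the stop, and the pawl tip reads up. I'll back off gently.

```bash
python3 -m pendant '[-1.2,0,0,0,0,-1.2,0,0,0,0,-1.2,0,0,0,0,-1.2,0,0,0,0,-1.2,0,0,0,0,-1.2,0,0,0,0,-1.2,0,0,0,0,-1.2,0,0,0,0]' >/dev/null
python3 -m pendant '[-4,0,0,0,0,-8,0,0,0,0,-8,0,0,0,0,-5,0,0,0,0,0,0,0,0,0]' >/dev/null
python3 - <<'E'
from h import *;where()
f=frame()
p=ctrl.snapshot('side')
for t in('pipe','pawl_tip','knob'): print(t,[np.round(w2g(f,d['point'])[0],1) for d in ctrl.place_of(t,p) if d['point'][1]>-150])
cv2.imwrite('pics/c3.png',cv2.cvtColor(cv2.resize(p['color'][80:260,190:350],None,fx=3,fy=3),cv2.COLOR_RGB2BGR))
E
```

```text
t 13.98 tip level: up 105.8 across 0.8 z 78.1 gutter [112.4   0.8  33.2] yawerr -0.18 F u -0.3 v -0.3 z -0.9 w 46.5 j [-0.4, 0.65, 0.46, 1.97, -0.47, 0.63, -0.1]
pipe [array([179.2,   2.5,  31.6])]
pawl_tip [array([159.1,  -0.7,  15.5])]
knob [array([300.9,  -3. , 154.6])]
```

View pics/c3.png

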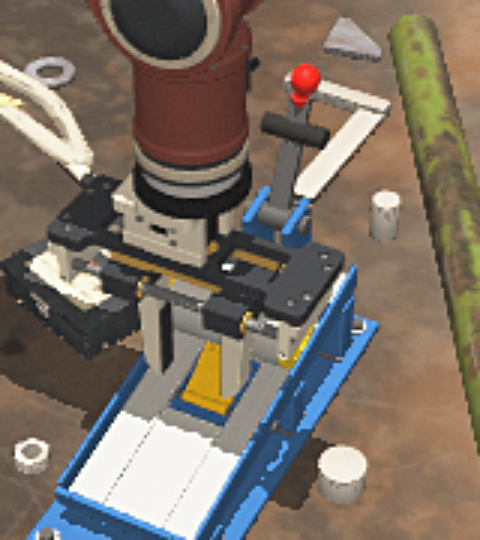

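The left crop shows the pipe lying behind the raised pawl (pawl ~(210,380), pipe x ≈ 180). The hold-down is still open, with the knob at (305,80). I'll lift clear, shut the fingers and go over the knob to its uphill side.

```bash
python3 -m pendant '[-2,0,-36,0,0,0,0,-40,0,0,0,0,-40,0,0,0,0,-40,0,0,0,0,-40,0,0,0,0,-22,0,1,0,0,0,0,1,0,0,0,0,1]' >/dev/null
python3 -c "from h import *;where()"
python3 -m pendant '[36,0,0,0,1,36,0,0,0,1,36,0,0,0,1,36,0,0,0,1,36,0,0,0,1,36,0,0,0,1,0,0,0,0,1,0,0,0,0,1]' >/dev/null
python3 -c "from h import *;where()"
```

```text
t 14.85 tip level: up 106.7 across 0.7 z 297.0 gutter [147.5   0.7 249.2] yawerr 0.06 F u -0.6 v 1.4 z -0.8 w 31.2 j [-0.55, 0.38, 0.64, 1.69, -0.25, 1.14, -0.29]
t 15.52 tip level: up 324.1 across 3.3 z 291.9 gutter [361.5   3.3 210.2] yawerr 0.28 F u -0.5 v -0.7 z 0.4 w 0.7 j [-0.7, 0.62, 0.58, 1.31, -0.33, 1.32, -0.57]
```

```bash
python3 -m pendant '[0,0,25,0,1,0,0,25,0,1,0,0,25,0,1,0,0,0,0,1,0,0,0,0,1]' >/dev/null
python3 - <<'E'
from h import *;where()
f=frame(); u=np.array([np.cos(f[0]),np.sin(f[0]),0]);v=np.array([-u[1],u[0],0])
for n in('side','top'):
  p=ctrl.snapshot(n)
  for t in('pipe','knob','pawl_tip'): print(n,t,[(np.round([(d['point']-f[1:4])@u,(d['point']-f[1:4])@v,d['point'][2]],1),np.round(w2g(f,d['point'])[0],1),round(d['conf'],2)) for d in map(lambda d:{**d,'point':np.array(d['point'])},ctrl.place_of(t,p)) if d['point'][1]>-150])
E
```

```text
t 15.93 tip level: up 320.0 across 1.5 z 219.4 gutter [346.    1.5 139.1] yawerr -0.12 F u 0.2 v -0.2 z -0.2 w 0.6 j [-0.69, 0.67, 0.56, 1.43, -0.37, 1.15, -0.53]
side pipe [(array([169.8,   3.2,  88.1]), array([177.2,   3.2,  33. ]), 0.77)]
side knob [(array([272.2,  -2.4, 229.9]), array([300.4,  -2.4, 157. ]), 0.67), (array([ 1. , -1.9, 30.8]), array([ 1.5, -1.9,  2.8]), 0.55)]
side pawl_tip [(array([151.6,  -3.6,  64.1]), array([155.4,  -3.6,  12.1]), 0.83)]
top pipe [(array([174.3,  -2.2,  87.1]), array([181.4,  -2.2,  31.3]), 0.7), (array([121.7,   0.5,   0.4]), array([115.9,   0.5, -46.1]), 0.57)]
top knob [(array([269.9,  -2.4, 229.8]), array([298.2,  -2.4, 157.3]), 0.55)]
top pawl_tip [(array([152. ,   2. ,  67.8]), array([156.4,   2. ,  15.7]), 0.57)]
```

```bash
python3 -m pendant '[-7,2,2,0,1,-7,1,0,0,1,-7,0,0,0,1,-4,0,0,0,1,-4,0,0,0,1,-4,0,0,0,1,-4,0,0,0,1,-4,0,0,0,1]' >/dev/null
python3 - <<'E'
from h import *;where()
f=frame(); u=np.array([np.cos(f[0]),np.sin(f[0]),0])
p=ctrl.snapshot('side')
print([(round((np.array(d['point'])-f[1:4])@u,1),np.round(d['point'],1),round(d['conf'],2)) for d in ctrl.place_of('knob',p)])
cv2.imwrite('pics/c4.png',cv2.cvtColor(cv2.resize(p['color'][30:230,210:370],None,fx=2.9,fy=2.9),cv2.COLOR_RGB2BGR))
E
```

```text
t 17.0 tip level: up 281.0 across -1.9 z 219.1 gutter [307.5  -1.9 145. ] yawerr 0.03 F u 1.3 v -0.4 z 0.3 w 0.4 j [-0.67, 0.62, 0.56, 1.52, -0.36, 1.1, -0.48]
[(np.float64(256.0), array([580.2, 167.7, 235.2]), 0.63)]
```

View pics/c4.png

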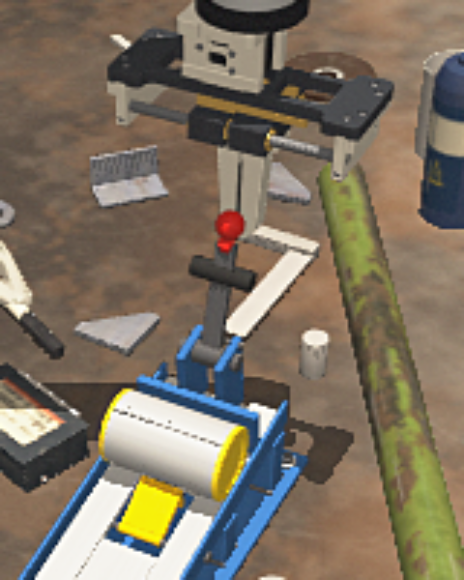

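The crop shows the closed fingertips behind the red knob (230,225), which has begun to move. The pipe is at (175,440), behind the raised pawl at (150,510). I'll keep pushing past upright.

```bash
python3 -m pendant '[-4,0,0,0,1,-4,0,0,0,1,-4,0,0,0,1,-4,0,0,0,1,-4,0,0,0,1,-4,0,0,0,1,-4,0,0,0,1,-4,0,0,0,1]' >/dev/null
python3 -c "from h import *;where()"
python3 -m pendant '[-4,0,0,0,1,-4,0,0,0,1,-4,0,0,0,1,-4,0,0,0,1,-4,0,0,0,1,-4,0,0,0,1,0,0,0,0,1]' >/dev/null
python3 - <<'E'
from h import *;where()
f=frame(); u=np.array([np.cos(f[0]),np.sin(f[0]),0])
p=ctrl.snapshot('side')
print([(round((np.array(d['point'])-f[1:4])@u,1),np.round(d['point'],1),round(d['conf'],2)) for d in ctrl.place_of('knob',p)])
E
```

```text
t 17.77 tip level: up 248.5 across -2.0 z 218.9 gutter [275.3  -2.  149.9] yawerr -0.01 F u -0.0 v -1.1 z 1.0 w 0.6 j [-0.64, 0.59, 0.57, 1.58, -0.35, 1.07, -0.43]
t 18.35 tip level: up 223.8 across -2.3 z 219.1 gutter [250.9  -2.3 153.9] yawerr -0.09 F u -0.5 v 0.0 z -0.0 w 0.5 j [-0.62, 0.57, 0.57, 1.63, -0.34, 1.05, -0.4]
[(np.float64(195.2), array([553.4, 113.1, 231.7]), 0.58)]
```

Past upright and falling by itself. I'll withdraw uphill and up, then wait.

```bash
python3 -m pendant '[15,0,-10,0,1,25,0,-25,0,1,25,0,-25,0,1,10,0,-10,0,1,0,0,0,0,1,0,0,0,0,1,0,0,0,0,1,0,0,0,0,1]' >/dev/null
python3 -m pendant '[0,0,0,0,1,0,0,0,0,1,0,0,0,0,1,0,0,0,0,1,0,0,0,0,1,0,0,0,0,1,0,0,0,0,1,0,0,0,0,1]' >/dev/null
python3 -m pendant '[0,0,0,0,1,0,0,0,0,1,0,0,0,0,1,0,0,0,0,1,0,0,0,0,1,0,0,0,0,1,0,0,0,0,1,0,0,0,0,1]' >/dev/null
cat > chk.py <<'E'
from h import *;where()
f=frame()
for n in('side','top'):
  p=ctrl.snapshot(n)
  for t in('pipe','knob','pawl_tip'):
    for d in ctrl.place_of(t,p):
      g=w2g(f,d['point'])[0]
      if d['point'][1]>-150: print(n,t,np.round(g,1),round(d['conf'],2), 'joint %.2f'%(.4+np.radians(9)-np.arctan2(g[0]-245,g[2]-67)) if t=='knob' else '')
  if n=='side': cv2.imwrite('pics/c5.png',cv2.cvtColor(cv2.resize(p['color'][60:280,190:340],None,fx=2.7,fy=2.7),cv2.COLOR_RGB2BGR))
E
python3 chk.py
```

```text
t 20.45 tip level: up 300.0 across -2.0 z 289.0 gutter [337.2  -2.  211. ] yawerr -0.01 F u 0.4 v -0.2 z 0.2 w 0.3 j [-0.68, 0.59, 0.59, 1.37, -0.33, 1.28, -0.53]
side pipe [ 31.7 107.1 -34.9] 0.43 
side pipe [117.9  -4.6 -46.9] 0.17 
side knob [140.    0.4  73.3] 0.85 joint 2.07
side pawl_tip [158.8  -3.3  16.2] 0.58 
top pipe [181.6  -0.6  28.4] 0.7 
top knob [138.9  -1.5  69.8] 0.96 joint 2.10
top pawl_tip [154.7   4.9  13.3] 0.45
```

View pics/c5.png

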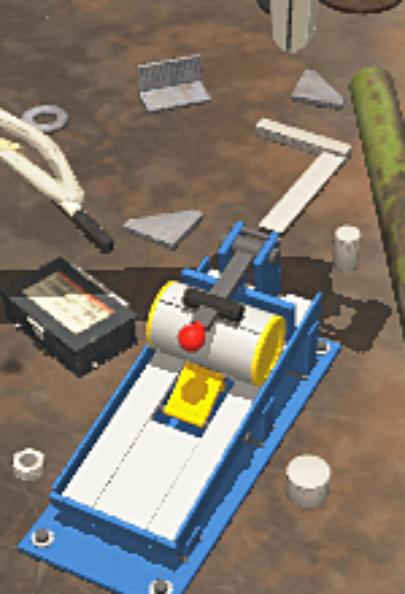

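The hold-down rests on the pipe, with the roller at (213,303) and the knob at (192,335); the joint reads about 2.1. The pipe sits behind the raised pawl (195,395), and the robot is well clear. I'll let it settle and hand in.

```bash
python3 -m pendant '[0,0,0,0,1,0,0,0,0,1,0,0,0,0,1,0,0,0,0,1,0,0,0,0,1,0,0,0,0,1,0,0,0,0,1,0,0,0,0,1]' >/dev/null
python3 chk.py; python3 -c "from cell import ctrl;print(ctrl.finish_job())"
```

```text
t 21.52 tip level: up 300.1 across -2.0 z 288.9 gutter [337.2  -2.  211. ] yawerr 0.0 F u -0.2 v 0.2 z -0.6 w 0.5 j [-0.68, 0.59, 0.59, 1.37, -0.33, 1.28, -0.53]
side pipe [176.2   3.6  33.4] 0.79 
side knob [138.7   3.3  68.4] 0.73 joint 2.11
side pawl_tip [157.5  -1.8  11.8] 0.74 
top pipe [181.7   2.2  28.1] 0.74 
top knob [137.4  -2.1  66.4] 0.71 joint 2.13
top pawl_tip [154.2   0.8  10.1] 0.57 
the job is handed in; nothing more can be done
None
```

The job is handed in at about 21.5 s; no verdict was returned, but the last check showed the pipe held between the raised pawl and the end stop (gutter x ≈ 180 mm), the hold-down resting on it (joint ≈ 2.1 rad) and the robot clear.

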